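Seat a Petri dish in a stage holder and close the jaw to its gauge mark

TASK

Nothing is to be picked up: with a fingertip, gently push the Petri dish on the dish holder back until it rests against the back fence, without lifting it. Then roll the knurled wheel under a fingertip, its top towards the dish, until the index of the sliding jaw stands at the long gauge line of the scale, where the dish is held with a little play and is not squeezed. Move the jaw by the wheel alone, never by touching it, leave the other things on the bench where they are, and finish clear of everything.

Things in the scene. Friction and masses are not known exactly. Their poses are not given: they have to be found in the camera images.
- holder: dish holder fixed to the bench: dark plate 150 (x) x 260 (y) x 10 mm high; origin at the centre of its underside, x to the back, y to the left seen from the robot, z up. On its left half the dish lies between an aluminium fence at the back (face at x = +61 mm) and a rail on the left (face at y = +106 mm), both 12 mm above the plate; on its right half stands the wheel, its highest part
- dish_seat (a point): where the dish's centre (half-way up) is when the dish touches the back fence and the left rail; 18 mm above the bench, axes as the holder's
- dish_center (a point): centre of the loose lidded Petri dish, half-way up; the dish is 91 mm across, 16 mm high, 60 to 130 g, and slides easily on the plate. It starts 22 to 38 mm in front (-x of the holder) of its place and up to 5 mm to the right of it
- wheel_crown (a point): top of the knurled steel wheel, 62 mm above the bench, mid-width; axes as the holder's. Wheel 52 mm in diameter, 16 mm wide, axle along the holder's x, 26 mm below this point; it stays in place as it turns. A fingertip pressed on it with 3 to 8 N and moved along y rolls it by friction (1.2 N at the rim is enough); it stays where it is left. Bracket cheeks beside it reach 47 mm above the bench
- wheel (a joint): turn of the wheel (rad), growing as its top moves to the holder's +y (towards the dish): by rack and pinion each radian (26 mm of rim) moves the jaw 7 mm towards the dish. It starts between 0.3 and 1.7; the gauge mark is reached at 4.29; range 0 to 5.14
- jaw: sliding aluminium jaw with slanted pad, tapered index and steel rack bar (top 49 mm above the bench, at holder x = +10 to +18 mm, behind the wheel); moved by the wheel, not to be touched. Origin: as the holder's when fully open, 30 mm to +y of it at the mark (36 mm at the end stop; it meets the seated dish at about 31 mm). Once shut, the pad bars the dish's way in
- jaw_index (a point): point of the jaw's tapered index, 3 mm above the plate, over the scale at the front edge; moves along the holder's y. It starts 18 to 28 mm to the right (-y) of the gauge mark
- gauge_mark (a point): inner end of the long thick black gauge line with an arrowhead, on the aluminium scale at the holder's front edge (fine ticks are 5 mm apart); axes as the holder's. The jaw is set when its index has the same y as this line
- dish: the same Petri dish; origin at the centre of its underside
- pen: a white marker pen with black cap, 135 mm long, 17 mm thick; a bystander near the holder, origin at the centre of its underside
- beaker: a small glass beaker, 53 mm across, 64 mm high; a bystander near the holder, origin at the centre of its underside
- dropper: an amber dropper bottle, 37 mm across, 102 mm high; a bystander near the holder, origin at the centre of its underside
- match_box: a yellow matchbox, 36 x 53 x 15 mm; a bystander near the holder, origin at the centre of its underside
- slide_case: a dark box for microscope slides, 46 x 107 x 34 mm; a bystander near the holder, origin at the centre of its underside
- spare_dish: a second Petri dish just like the first, 91 mm across, 16 mm high, standing on the bench; a bystander near the holder, origin at the centre of its underside

How it is judged (in metres and radians):
On the way, in this order (a step that is already met when the one before it is completed fails the run):
1. the dish is pushed back against the fence (within 2.5 mm), flat on the plate, before the jaw is closed (x of dish_center in the frame of dish_seat between -0.0025 and 0.0025 m and z of dish_center in the frame of dish_seat below 0.003 m), for 0.2 s.
2. the jaw's index stands at the gauge mark (within 1.5 mm) (y of jaw_index in the frame of gauge_mark between -0.0015 and 0.0015 m), for 0.2 s.
At the end, for the whole second after the job is handed in: The dish lies flat in its place, within 2.5 mm of the back fence and 3.5 mm of the left rail; the jaw's index is within 1.5 mm of the gauge mark; the jaw presses on the dish with less than 6 N; wheel and dish are at rest (all of step 1 and all of step 2 and y of dish_center in the frame of dish_seat between -0.0035 and 0.002 m and z of dish_center in the frame of dish_seat above -0.003 m and angle between dish_center's own z axis and vertical below 0.05 rad and velocity of joint wheel between -0.05 and 0.05 rad/s and linear speed of dish below 0.01 m/s and contact force between jaw and dish below 6 N); the robot touches nothing.
It fails at once if the dish is lifted or tipped (more than 8 mm, 0.2 rad) (z of dish_center in the frame of dish_seat above 0.008 m or angle between dish_center's own z axis and vertical above 0.2 rad).
It fails at once if the dish is pushed roughly (over 40 N) (contact force between any of the fingers, the arm and dish above 40 N).
It fails at once if the jaw is touched and pushed by the robot (over 1.5 N) (contact force between any of the fingers, the arm and jaw above 1.5 N).
It fails at once if the jaw squeezes the dish (over 15 N) (contact force between jaw and dish above 15 N).
It fails at once if another thing on the bench is shifted by more than 15 mm (distance of any of pen, beaker, dropper, match_box, slide_case, spare_dish from where it was at the start of the episode above 0.015 m).
It also fails if it takes over 48 s, if anything falls off the work surface, if the arm or the gripper's body presses on something with over 40 N, if the wrist force passes 120 N, or if a joint passes its speed limit or range.

ROBOT

A 6-joint arm with a two-finger parallel gripper is mounted at the origin on a cart in front of the work surface, level with it; the furniture and walls round the work are solid. World frame = base frame: x ahead of the robot, y to its left, z up, the work surface at z = 0. Lengths are in m, angles in degrees, forces in N, time in s.
With the tool pointing down it reaches from about 0.275 to 0.725 m from the base axis. Payload 5.6 kg.
Tool frame: the origin (TCP) lies at the very end of the fingers, on their centre line; the grasp point (between the pads) lies 19 mm behind it; z points along the fingers, y is the line along which they close (so a half turn about z gives the same grasp; the last joint's range is limited). The gripper opens to 85 mm and grips with 20 to 120 N. Pads are 22 mm wide; open, the fingers measure 114 mm over their backs; the gripper's body (76 mm by 85 mm) begins 54 mm behind the grasp point. The pads swing forward as they close: fully open they stand 13 mm farther back than shut.
Start: joints at [90.848, 14.616, 6.199, 0, -81.583, -16.306], TCP at [0.147, 0.53, 0.231] pointing down, gripper open.
Joint ranges: [-168.99, 168.99], [-69.2, 112.95], [-62.41, 85.93], [-164.36, 98.24], [-168.68, -3.75], [-174.98, 174.98]. Speed limits (degrees/s): [147.25, 147.25, 180, 180, 180, 180].

INTERFACE

Orientations are given as a 3x3 rotation matrix whose columns are the frame's x, y, z axes.
In Python, from bench import read_state, read_camera, get_calibration, finish_job gives the robot as it stands.
- The arm moves only by the shell command python3 -m handwheel 'ROWS'. ROWS is JSON, a list of rows, each an object with "translation": the shift along the tool's x, y, z in cm, a list of three; "angular": the turn, a rotation vector about the tool's x, y, z in degrees, a list of three; "hand": the opening, from 0 (shut) to 1 (fully open). A call has exactly 10 rows; each row is the pose to reach, as a shift and turn from the pose commanded when the call began, along the tool's axes at that moment; what a row does not reach only later rows make up. A row lasts 1/12 s, in which the tool goes at most 41.7 mm and 7.16 degrees, less where a joint would pass 70% of its speed; a pose out of reach is approached as far as the arm can. A call with a gripper value outside its range is refused whole. The fingers move at their own pace and stop on an object; the grip force is fixed at half the most. Time passes only in rows, so rows that repeat a pose let the fingers close, or fill a call up. It gives the time, the measured TCP pose, the force, the opening and the grip force at its end, in the units of the state.
- read_state(): the state, without advancing time (a new reading comes with each control period).
- read_camera(name): name is "scene" or "top"; returns the picture (400x640x3 uint8, blue, green, red); there is no depth.
- get_calibration(name): a dict with "K" (3x3 intrinsics, pixels), "R" (3x3) and "t" (3): a world point X has camera coordinates R X + t. Camera axes: x right, y down, z forward; pixel columns grow to the right and rows downward; lengths in m; the calibration is good to about 2 mm. A picture is of the moment at which its call begins. get_calibration takes no time and is no camera call.
- finish_job(): hands the job in; it is judged then, once.
The state is a dict: "t": time; "joints": joint angles; "qvel": joint speeds; "joint_efforts": joint torques, N m; "tcp_pos": TCP position; "tcp_rot": TCP orientation; "ft_force": force on the tool from outside, world axes, zero at the start; "ft_torque": the same for the moment, N m; "opening": finger opening in m; "finger_force": force on a finger pad.
Only numpy, scipy, OpenCV 4.12 (cv2) and the standard library are available. Lean on these libraries where they do the work, as an engineer would, in place of code of your own. Each camera call takes 0.05 s, during which the arm holds its last target. There are 200 camera calls.

## Working session

There is one attempt and no reset: what is moved stays moved. The work goes in short steps, Python scripts to look and compute and a shell command to move; the robot and the scene stay as the last step left them, time stands still between calls to the robot, and variables do not carry over. Pictures are saved under pics/ and viewed, at most 10 in all, crops included, and the job is handed in when it is done.

```bash
mkdir -p pics; python3 - <<'E'
from bench import *
import cv2
for n in("scene","top"):
    cv2.imwrite(f"pics/{n}0.png",read_camera(n)); c=get_calibration(n); print(n,c)
s=read_state();print(s["t"],s["tcp_pos"],s["tcp_rot"],s["ft_force"],s["opening"])
E
```

```text
scene {'K': array([[386.91951772,   0.        , 315.83140651],
       [  0.        , 386.91951772, 198.68510392],
       [  0.        ,   0.        ,   1.        ]]), 'R': array([[-0.58431021, -0.81151064, -0.00566139],
       [-0.36046472,  0.26578221, -0.8941057 ],
       [ 0.72708099, -0.52039436, -0.44782021]]), 't': array([0.34869052, 0.26725597, 0.45011572])}
top {'K': array([[364.8749679 ,   0.        , 316.17282394],
       [  0.        , 364.8749679 , 200.06984737],
       [  0.        ,   0.        ,   1.        ]]), 'R': array([[ 0.01499318, -0.99922203,  0.03647666],
       [-0.98706718, -0.02061423, -0.15897621],
       [ 0.15960447, -0.03362135, -0.98660834]]), 't': array([-0.02528306,  0.60053845,  0.84028335])}
0.1 [0.14643117 0.52969428 0.23048669] [[ 9.63818907e-01 -2.66557653e-01 -3.62918873e-04]
 [-2.66557885e-01 -9.63817506e-01 -1.64612297e-03]
 [ 8.89991111e-05  1.68330333e-03 -9.99998579e-01]] [-0.41775119 -0.88593121 -0.20129698] 0.08523731282861322
```

View pics/scene0.png

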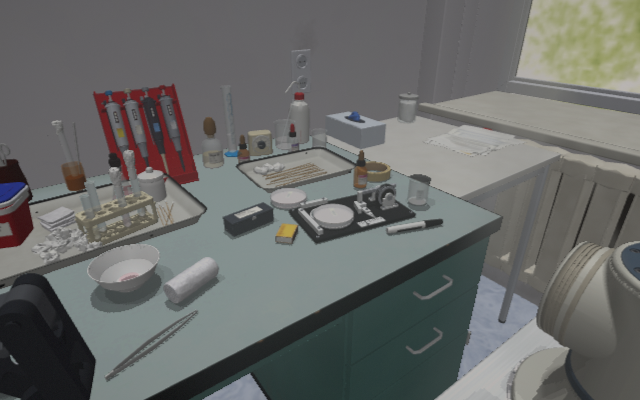

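View pics/top0.png

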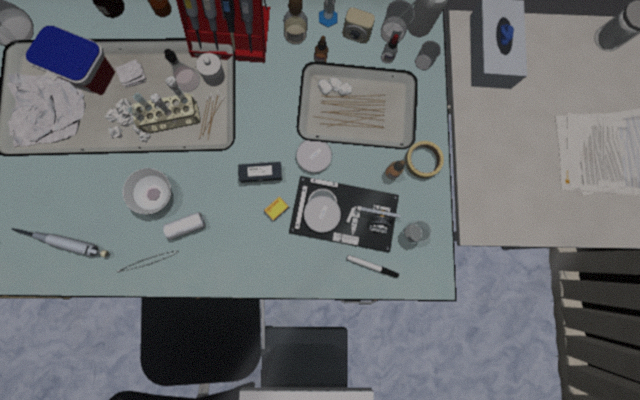

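The scene view shows the holder with its dish at about (332,215) and the wheel at (387,195). In the top view the plate spans columns 290–400 and rows 178–250, with the dish at (322,212). I'll enlarge the holder in the top view.

```bash
python3 - <<'E'
import cv2
a=cv2.imread("pics/top0.png")[165:260,280:440]
cv2.imwrite("pics/crop0.png",cv2.resize(a,None,fx=5,fy=5,interpolation=cv2.INTER_CUBIC))
E
```

```text
(no output)
```

View pics/crop0.png

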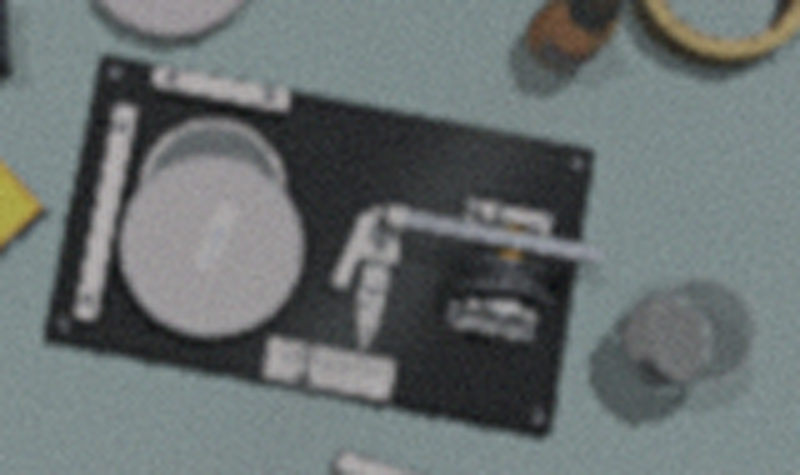

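The crop shows the plate corners at (103,57), (593,150), (548,436) and (47,342). The dish top is centred near (212,245), the index tip near (366,348) and the gauge line near (308,365). The wheel sits between the cheeks, near (500,280).

```bash
cat > h.py <<'E'
from bench import *
import numpy as np, cv2
def px(n,X):
    c=get_calibration(n);p=c["K"]@(c["R"]@np.asarray(X,float)+c["t"]);return p[:2]/p[2]
def back(n,uv,z):
    c=get_calibration(n);d=c["R"].T@np.linalg.inv(c["K"])@[uv[0],uv[1],1.];o=-c["R"].T@c["t"]
    return o+d*(z-o[2])/d[2]
def crop(u,v,o=(280,165),f=5): return ((u+.5)/f-.5+o[0],(v+.5)/f-.5+o[1])
E
python3 - <<'E'
from h import *
from scipy.optimize import least_squares
H=np.array([[75,130],[75,-130],[-75,-130],[-75,130]])/1e3
W=np.array([back("top",crop(*p),.01)[:2] for p in [(103,57),(593,150),(548,436),(47,342)]])
f=lambda q:(np.c_[q[0]+np.cos(q[2])*H[:,0]-np.sin(q[2])*H[:,1],q[1]+np.sin(q[2])*H[:,0]+np.cos(q[2])*H[:,1]]-W).ravel()
r=least_squares(f,[.4,0,0]);q=r.x;print(q,np.degrees(q[2]),r.fun.round(4)*1e3)
R=np.array([[np.cos(q[2]),-np.sin(q[2])],[np.sin(q[2]),np.cos(q[2])]])
def hol(uv,z): return ((back("top",crop(*uv),z)[:2]-q[:2])@R*1e3).round(1)
print("dish",hol((212,245),.026),"idx",hol((366,348),.013),"gauge",hol((308,365),.012),"wheel~",hol((500,280),.05), "fence",hol((222,97),.022),"rail",hol((108,215),.022))
print("cheeks",hol((510,215),.047),hol((495,320),.047))
for p,z in [((650,340),.03),((640,210),.0),((370,470),.01),((565,50),.1)]: print(back("top",crop(*p),z), hol(p,z))
print("world seat",q[:2]+R@[.0155,.0605])
E
```

```text
[ 0.57417087 -0.08758232 -0.16895948] -9.680665377482498 [ 1.1  1.8  0.5 -1.8 -1.4 -2.4 -0.2  2.3]
dish [-13.   55.9] idx [-47.9 -29.8] gauge [-61.6  -2.7] wheel~ [ -6.7 -83.9] fence [62.7 64.4] rail [ -7.4 109.6]
cheeks [ 26.2 -84.3] [-26.  -85.1]
[ 0.52717385 -0.24773226  0.03      ] [ -19.4 -165.8]
[ 0.59657596 -0.25307672  0.        ] [  49.9 -159.4]
[ 0.46158474 -0.11120487  0.01      ] [-107.   -42.2]
[ 0.65659178 -0.19057304  0.1       ] [ 98.6 -87.7]
world seat [ 0.59962364 -0.03055025]
```

```bash
python3 -m handwheel '[{"translation":[3,2.8,0],"angular":[0,0,-2],"hand":0},{"translation":[6.5,6,0],"angular":[0,0,-4],"hand":0},{"translation":[9.5,8.8,0],"angular":[0,0,-6],"hand":0},{"translation":[12.5,11.6,0],"angular":[0,0,-8],"hand":0},{"translation":[15.5,14.4,0],"angular":[0,0,-10],"hand":0},{"translation":[18.5,17.2,0],"angular":[0,0,-12],"hand":0},{"translation":[21.5,20,0],"angular":[0,0,-14],"hand":0},{"translation":[24.5,22.8,0],"angular":[0,0,-15.5],"hand":0},{"translation":[27.5,25.6,0],"angular":[0,0,-15.5],"hand":0},{"translation":[30,28,0],"angular":[0,0,-15.5],"hand":0}]'; python3 -c "
from bench import *;s=read_state();print(s['tcp_pos'],s['tcp_rot'].round(4) if hasattr(s['tcp_rot'],'round') else s['tcp_rot'])"
```

```text
t: 0.93
tcp_pos: [0.3615, 0.1779, 0.2312]
tcp_rot: [[1.0, 0.001, -0.0], [0.001, -1.0, 0.0], [-0.0, -0.0, -1.0]]
ft_force: [0.2, 1.8, -0.2]
opening: -0.0003
finger_force: 0.0
[0.36149562 0.17793375 0.23124577] [[ 1.e+00  8.e-04 -1.e-04]
 [ 8.e-04 -1.e+00  0.e+00]
 [-1.e-04 -0.e+00 -1.e+00]]
```

```bash
python3 -m handwheel '[{"translation":[2,3.2,0.5],"angular":[0,0,0],"hand":0},{"translation":[4,6.5,1.5],"angular":[0,0,0],"hand":0},{"translation":[6,9.8,2.5],"angular":[0,0,0],"hand":0},{"translation":[8,13,4],"angular":[0,0,0],"hand":0},{"translation":[10,16.2,6],"angular":[0,0,0],"hand":0},{"translation":[11.8,19.2,8],"angular":[0,0,0],"hand":0},{"translation":[12.9,21,11],"angular":[0,0,0],"hand":0},{"translation":[12.9,21,14],"angular":[0,0,0],"hand":0},{"translation":[12.9,21,17],"angular":[0,0,0],"hand":0},{"translation":[12.9,21,17],"angular":[0,0,0],"hand":0}]'; python3 - <<'E'
from h import *
for n in("top","scene"): 
    im=read_camera(n); cv2.imwrite(f"pics/{n}1.png",im)
s=read_state();print(s["tcp_pos"],s["ft_force"])
print(px("scene",s["tcp_pos"]),px("top",s["tcp_pos"]))
a=cv2.imread("pics/scene1.png")[150:260,270:430]
cv2.imwrite("pics/crop1.png",cv2.resize(a,None,fx=5,fy=5,interpolation=cv2.INTER_CUBIC))
E
```

```text
t: 1.77
tcp_pos: [0.4855, -0.0307, 0.0554]
tcp_rot: [[1.0, -0.002, -0.012], [-0.002, -1.0, -0.001], [-0.012, 0.001, -1.0]]
ft_force: [-0.9, 0.7, -1.0]
opening: 0.0002
finger_force: 0.0
[ 0.48971795 -0.02996379  0.06117536] [0.72448538 0.8040988  0.89453208]
[357.96946336 212.35666801] [322.21714494 245.95919504]
```

View pics/crop1.png

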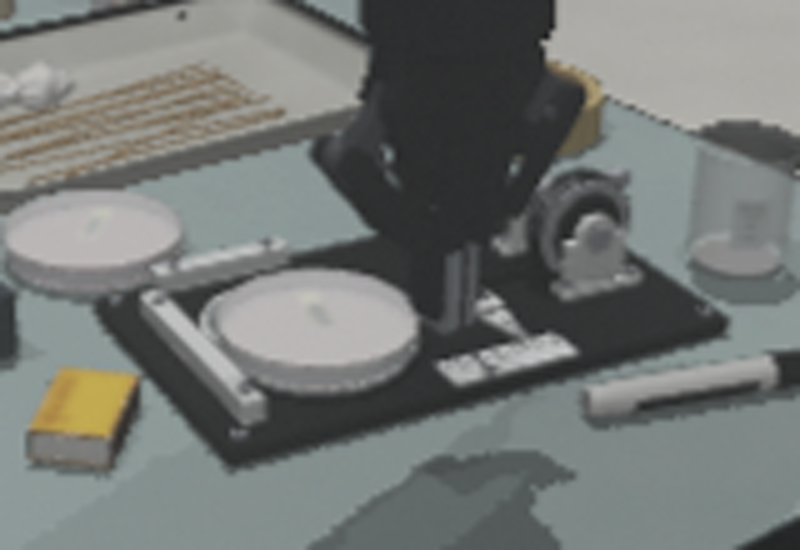

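The fingertip is in front of the dish, whose front rim is near crop (300,390), and clear of everything. The index is right of the gauge line, and the wheel stands at (585,220). Next I'll lower the tip and push gently.

```bash
python3 -m handwheel '[{"translation":[0,0,1.5],"angular":[0,0,0],"hand":0},{"translation":[0,0,3],"angular":[0,0,0],"hand":0},{"translation":[0,0,4.3],"angular":[0,0,0],"hand":0},{"translation":[0.6,0,4.3],"angular":[0,0,0],"hand":0},{"translation":[1.2,0,4.3],"angular":[0,0,0],"hand":0},{"translation":[1.6,0,4.3],"angular":[0,0,0],"hand":0},{"translation":[2,0,4.3],"angular":[0,0,0],"hand":0},{"translation":[2.3,0,4.3],"angular":[0,0,0],"hand":0},{"translation":[2.6,0,4.3],"angular":[0,0,0],"hand":0},{"translation":[2.9,0,4.3],"angular":[0,0,0],"hand":0}]'
python3 -m handwheel '[{"translation":[0.2,0,0],"angular":[0,0,0],"hand":0},{"translation":[0.4,0,0],"angular":[0,0,0],"hand":0},{"translation":[0.6,0,0],"angular":[0,0,0],"hand":0},{"translation":[0.8,0,0],"angular":[0,0,0],"hand":0},{"translation":[1,0,0],"angular":[0,0,0],"hand":0},{"translation":[1.2,0,0],"angular":[0,0,0],"hand":0},{"translation":[1.4,0,0],"angular":[0,0,0],"hand":0},{"translation":[1.6,0,0],"angular":[0,0,0],"hand":0},{"translation":[1.7,0,0],"angular":[0,0,0],"hand":0},{"translation":[1.7,0,0],"angular":[0,0,0],"hand":0}]'
```

```text
t: 2.7
tcp_pos: [0.5194, -0.0297, 0.0185]
tcp_rot: [[1.0, 0.001, -0.0], [0.001, -1.0, 0.0], [-0.0, -0.0, -1.0]]
ft_force: [-0.7, -0.6, 0.9]
opening: -0.0
finger_force: 0.5
t: 3.53
tcp_pos: [0.5366, -0.0296, 0.0183]
tcp_rot: [[1.0, 0.001, 0.0], [0.001, -1.0, 0.0], [0.0, -0.0, -1.0]]
ft_force: [0.3, -0.9, 0.5]
opening: -0.0001
finger_force: 0.0
```

```bash
python3 -m handwheel '[{"translation":[0.1,0,0],"angular":[0,0,0],"hand":0},{"translation":[0.15,0,0],"angular":[0,0,0],"hand":0},{"translation":[0.2,0,0],"angular":[0,0,0],"hand":0},{"translation":[0.25,0,0],"angular":[0,0,0],"hand":0},{"translation":[0.3,0,0],"angular":[0,0,0],"hand":0},{"translation":[0.35,0,0],"angular":[0,0,0],"hand":0},{"translation":[0.4,0,0],"angular":[0,0,0],"hand":0},{"translation":[0.4,0,0],"angular":[0,0,0],"hand":0},{"translation":[0.4,0,0],"angular":[0,0,0],"hand":0},{"translation":[0.4,0,0],"angular":[0,0,0],"hand":0}]'
python3 - <<'E'
from h import *
im=read_camera("top"); cv2.imwrite("pics/top2.png",im)
s=read_state();print(s["tcp_pos"],s["ft_force"])
cv2.imwrite("pics/crop2.png",cv2.resize(im[165:260,280:440],None,fx=5,fy=5,interpolation=cv2.INTER_CUBIC))
E
```

```text
t: 4.37
tcp_pos: [0.5402, -0.0296, 0.0182]
tcp_rot: [[1.0, 0.001, -0.0], [0.001, -1.0, -0.0], [-0.0, 0.0, -1.0]]
ft_force: [-1.8, -0.3, 0.5]
opening: 0.0003
finger_force: 0.6
[ 0.5401984  -0.02964753  0.01824799] [-0.49522374 -0.69763164  0.847489  ]
```

View pics/crop2.png

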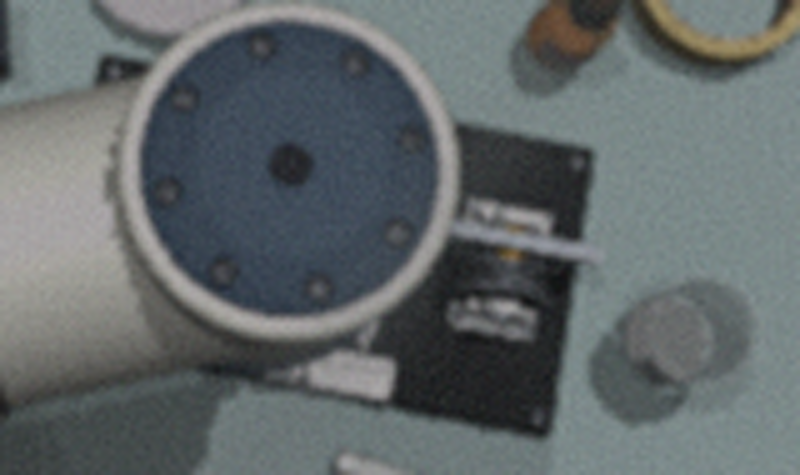

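The top view is blocked by the wrist, so I'll go by force and keep creeping.

```bash
python3 -m handwheel '[{"translation":[0.05,0,0],"angular":[0,0,0],"hand":0},{"translation":[0.1,0,0],"angular":[0,0,0],"hand":0},{"translation":[0.15,0,0],"angular":[0,0,0],"hand":0},{"translation":[0.2,0,0],"angular":[0,0,0],"hand":0},{"translation":[0.25,0,0],"angular":[0,0,0],"hand":0},{"translation":[0.3,0,0],"angular":[0,0,0],"hand":0},{"translation":[0.3,0,0],"angular":[0,0,0],"hand":0},{"translation":[0.3,0,0],"angular":[0,0,0],"hand":0},{"translation":[0.3,0,0],"angular":[0,0,0],"hand":0},{"translation":[0.3,0,0],"angular":[0,0,0],"hand":0}]'
```

```text
t: 5.25
tcp_pos: [0.5434, -0.0295, 0.0183]
tcp_rot: [[1.0, 0.001, 0.0], [0.001, -1.0, 0.0], [0.0, -0.0, -1.0]]
ft_force: [-0.2, 0.5, 0.6]
opening: -0.0002
finger_force: 0.2
```

```bash
python3 -m handwheel '[{"translation":[0.05,0,0],"angular":[0,0,0],"hand":0},{"translation":[0.1,0,0],"angular":[0,0,0],"hand":0},{"translation":[0.15,0,0],"angular":[0,0,0],"hand":0},{"translation":[0.2,0,0],"angular":[0,0,0],"hand":0},{"translation":[0.2,0,0],"angular":[0,0,0],"hand":0},{"translation":[0.2,0,0],"angular":[0,0,0],"hand":0},{"translation":[0.2,0,0],"angular":[0,0,0],"hand":0},{"translation":[0.2,0,0],"angular":[0,0,0],"hand":0},{"translation":[0.2,0,0],"angular":[0,0,0],"hand":0},{"translation":[0.2,0,0],"angular":[0,0,0],"hand":0}]'
python3 - <<'E'
from h import *
im=read_camera("scene"); cv2.imwrite("pics/scene3.png",im)
s=read_state();print(s["tcp_pos"],s["ft_force"])
cv2.imwrite("pics/crop3.png",cv2.resize(im[170:250,270:430],None,fx=5,fy=5,interpolation=cv2.INTER_CUBIC))
E
```

```text
t: 6.08
tcp_pos: [0.5436, -0.0298, 0.0178]
tcp_rot: [[1.0, 0.0, -0.003], [0.0, -1.0, -0.0], [-0.003, 0.0, -1.0]]
ft_force: [-4.6, 1.3, 2.9]
opening: 0.0001
finger_force: 2.9
[ 0.54357408 -0.02977707  0.01785751] [-5.66107808  0.24190697  3.42525869]
```

View pics/crop3.png

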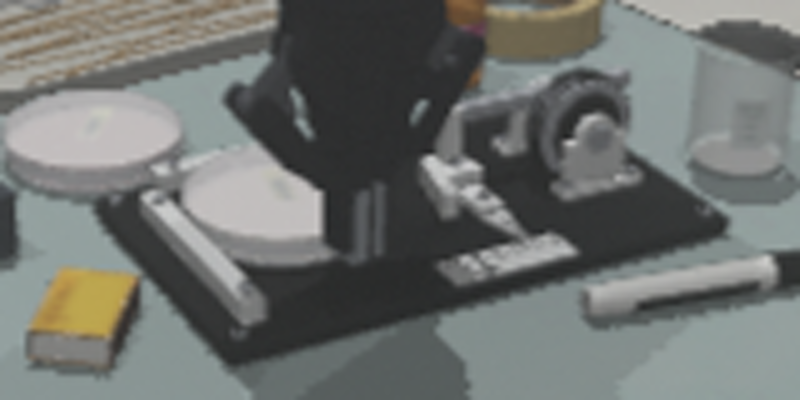

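The tip stopped at x = 0.5436 with about 5 N, matching the predicted seat, and the picture shows the dish back at the fence around (260,200). I'll retreat, rise and go above the wheel.

```bash
python3 -m handwheel '[{"translation":[-1,0,0],"angular":[0,0,0],"hand":0},{"translation":[-3,0,0],"angular":[0,0,0],"hand":0},{"translation":[-3,0,-2.5],"angular":[0,0,0],"hand":0},{"translation":[-3,0,-5.5],"angular":[0,0,0],"hand":0},{"translation":[-3,0,-8.2],"angular":[0,0,0],"hand":0},{"translation":[-2,3.5,-8.2],"angular":[0,0,0],"hand":0},{"translation":[-1,7,-8.2],"angular":[0,0,0],"hand":0},{"translation":[0,10.5,-8.2],"angular":[0,0,0],"hand":0},{"translation":[1,13.5,-8.2],"angular":[0,0,0],"hand":0},{"translation":[1.3,15.2,-8.2],"angular":[0,0,0],"hand":0}]'
python3 - <<'E'
from h import *
im=read_camera("scene"); cv2.imwrite("pics/scene4.png",im); read_camera("scene");t=read_camera("top");cv2.imwrite("pics/top4.png",t)
s=read_state();print(s["t"],s["tcp_pos"],s["ft_force"])
print(px("scene",[.560,-.171,.062]),px("scene",s["tcp_pos"]))
o=np.zeros((600,800,3),np.uint8)
o[:]=0
a=cv2.resize(im[145:220,270:430],None,fx=5,fy=5,interpolation=cv2.INTER_CUBIC)[:300]
b=cv2.resize(t[185:245,280:440],None,fx=5,fy=5,interpolation=cv2.INTER_CUBIC)
o[:300]=a;o[300:]=b
cv2.imwrite("pics/crop4.png",o)
E
```

```text
t: 6.97
tcp_pos: [0.56, -0.1847, 0.1005]
tcp_rot: [[1.0, -0.001, 0.002], [-0.001, -1.0, -0.001], [0.002, 0.001, -1.0]]
ft_force: [0.3, -0.3, 0.5]
opening: -0.0001
finger_force: 0.0
7.1167 [ 0.55887213 -0.18292005  0.1000643 ] [0.27844265 1.01266237 0.47414348]
[383.18677608 183.73596569] [388.369534   167.84443389]
```

View pics/crop4.png

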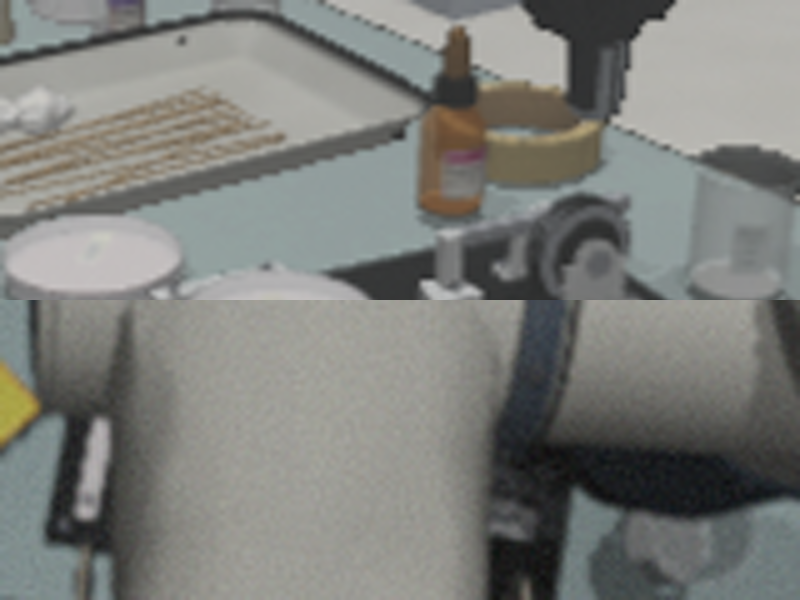

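The scene crop shows the wheel outline spanning columns 535–632 with its top at row 192, and the fingertip above it at (595,118). I'll compare that with the predicted outline to refine the wheel's position.

```bash
python3 - <<'E'
from h import *
q=[.57417,-.08758,-.16896];c,s=np.cos(q[2]),np.sin(q[2])
def w(x,y,z): return [q[0]+c*x-s*y,q[1]+s*x+c*y,z]
a=np.linspace(0,2*np.pi,73)
for x0,y0 in [(0,-.085),(-.006,-.085),(0,-.089),(-.006,-.089),(.004,-.089)]:
    P=np.array([px("scene",w(x0+dx,y0+.026*np.cos(t),.036+.026*np.sin(t))) for dx in(-.008,.008) for t in a])
    T=np.array([px("top",w(x0+dx,y0+.026*np.cos(t),.036+.026*np.sin(t))) for dx in(-.008,.008) for t in a])
    f=lambda P,o:(((P-o)*5+2).round(0))
    print(x0,y0,"scene crop",f(P.min(0),(270,145)),f(P.max(0),(270,145)),"top crop0",f(T.min(0),(280,165)),f(T.max(0),(280,165)))
E
```

```text
0 -0.085 scene crop [510. 188.] [619. 301.] top crop0 [443. 242.] [554. 297.]
-0.006 -0.085 scene crop [517. 193.] [627. 306.] top crop0 [441. 254.] [552. 309.]
0 -0.089 scene crop [517. 187.] [626. 299.] top crop0 [451. 244.] [562. 298.]
-0.006 -0.089 scene crop [524. 191.] [634. 304.] top crop0 [449. 256.] [560. 310.]
0.004 -0.089 scene crop [512. 184.] [621. 296.] top crop0 [452. 236.] [563. 291.]
```

```bash
python3 -m handwheel '[{"translation":[-0.5,0.2,1],"angular":[0,0,0],"hand":0},{"translation":[-0.5,0.2,2],"angular":[0,0,0],"hand":0},{"translation":[-0.5,0.2,3],"angular":[0,0,0],"hand":0},{"translation":[-0.5,0.2,3.5],"angular":[0,0,0],"hand":0},{"translation":[-0.5,0.2,3.7],"angular":[0,0,0],"hand":0},{"translation":[-0.5,0.2,3.8],"angular":[0,0,0],"hand":0},{"translation":[-0.5,0.2,3.85],"angular":[0,0,0],"hand":0},{"translation":[-0.5,0.2,3.9],"angular":[0,0,0],"hand":0},{"translation":[-0.5,0.2,3.9],"angular":[0,0,0],"hand":0},{"translation":[-0.5,0.2,3.9],"angular":[0,0,0],"hand":0}]'
```

```text
t: 7.95
tcp_pos: [0.5536, -0.1835, 0.0619]
tcp_rot: [[1.0, 0.001, 0.001], [0.001, -1.0, -0.0], [0.001, 0.0, -1.0]]
ft_force: [-2.9, 1.7, 3.2]
opening: 0.0
finger_force: 2.0
```

Contact at the expected height (0.0619), about 3 N. First stroke of 22 mm, then lift and return.

```bash
python3 -m handwheel '[{"translation":[0,0,0.05],"angular":[0,0,0],"hand":0},{"translation":[0.06,-0.36,0.06],"angular":[0,0,0],"hand":0},{"translation":[0.12,-0.72,0.06],"angular":[0,0,0],"hand":0},{"translation":[0.18,-1.08,0.06],"angular":[0,0,0],"hand":0},{"translation":[0.25,-1.45,0.06],"angular":[0,0,0],"hand":0},{"translation":[0.31,-1.81,0.06],"angular":[0,0,0],"hand":0},{"translation":[0.37,-2.17,0.06],"angular":[0,0,0],"hand":0},{"translation":[0.37,-2.17,-0.8],"angular":[0,0,0],"hand":0},{"translation":[0.18,-1.08,-0.8],"angular":[0,0,0],"hand":0},{"translation":[0,0,-0.8],"angular":[0,0,0],"hand":0}]'
python3 - <<'E'
from h import *
im=read_camera("scene"); cv2.imwrite("pics/scene5.png",im)
cv2.imwrite("pics/crop5.png",np.vstack([cv2.resize(cv2.imread(f"pics/scene{k}.png")[188:230,330:430],None,fx=7,fy=7,interpolation=cv2.INTER_CUBIC) for k in (4,5)]))
E
```

```text
t: 8.78
tcp_pos: [0.5539, -0.184, 0.0699]
tcp_rot: [[1.0, 0.002, 0.002], [0.002, -1.0, -0.0], [0.002, 0.0, -1.0]]
ft_force: [-0.2, -0.5, -0.3]
opening: 0.0
finger_force: 0.0
```

View pics/crop5.png

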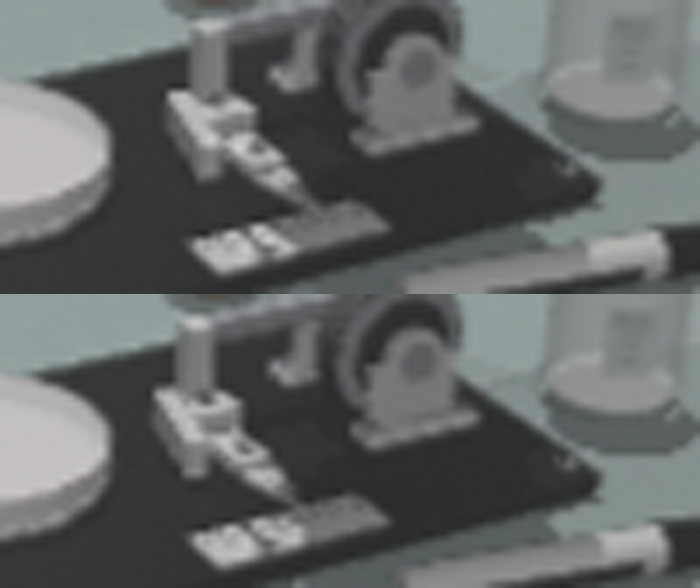

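The jaw index moved left from (325,210) to (300,208) in the 7× crop, about 6 mm, which is what 22 mm of rim should give, so there is no slip. Two more equal strokes.

```bash
for i in 1 2; do python3 -m handwheel '[{"translation":[0,0,0.6],"angular":[0,0,0],"hand":0},{"translation":[0,0,0.86],"angular":[0,0,0],"hand":0},{"translation":[0.08,-0.45,0.86],"angular":[0,0,0],"hand":0},{"translation":[0.15,-0.9,0.86],"angular":[0,0,0],"hand":0},{"translation":[0.23,-1.35,0.86],"angular":[0,0,0],"hand":0},{"translation":[0.31,-1.8,0.86],"angular":[0,0,0],"hand":0},{"translation":[0.37,-2.17,0.86],"angular":[0,0,0],"hand":0},{"translation":[0.37,-2.17,0],"angular":[0,0,0],"hand":0},{"translation":[0.18,-1.08,0],"angular":[0,0,0],"hand":0},{"translation":[0,0,0],"angular":[0,0,0],"hand":0}]'; done
python3 - <<'E'
from h import *
im=np.mean([read_camera("scene").astype(float) for _ in range(6)],0); cv2.imwrite("pics/scene6.png",im)
cv2.imwrite("pics/crop6.png",cv2.resize(im[205:230,345:395].astype(np.float32),None,fx=16,fy=16,interpolation=cv2.INTER_CUBIC))
E
```

```text
t: 9.67
tcp_pos: [0.5534, -0.184, 0.0695]
tcp_rot: [[1.0, 0.002, 0.0], [0.002, -1.0, 0.0], [0.0, -0.0, -1.0]]
ft_force: [-0.2, 0.6, 1.0]
opening: 0.0002
finger_force: 0.0
t: 10.5
tcp_pos: [0.5534, -0.1841, 0.0695]
tcp_rot: [[1.0, 0.002, 0.0], [0.002, -1.0, 0.0], [0.0, -0.0, -1.0]]
ft_force: [0.8, -0.6, 0.1]
opening: -0.0001
finger_force: 0.0[ WARN:0@9.648] global loadsave.cpp:1063 imwrite_ Unsupported depth image for selected encoder is fallbacked to CV_8U.
```

View pics/crop6.png

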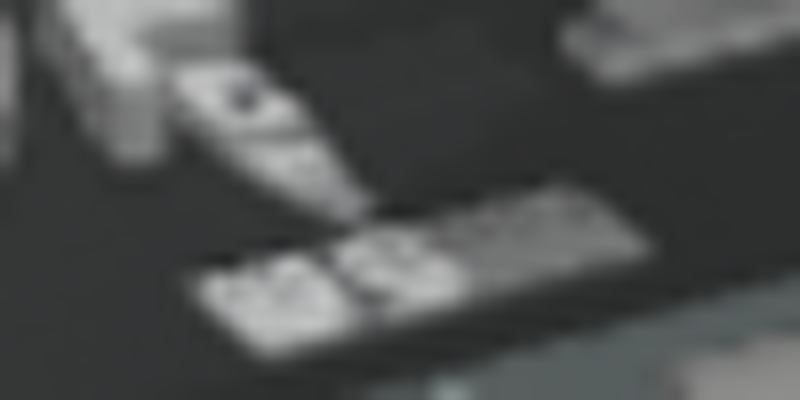

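The 16× crop shows the index tip at about (372,212) and the gauge line running from (316,250) to (380,303), so the index is still to its right.

```bash
cat >> h.py <<'E'
q=[.57417,-.08758,-.16896]
def hol(X): c,s=np.cos(q[2]),np.sin(q[2]);d=X[:2]-q[:2];return (np.array([c*d[0]+s*d[1],-s*d[0]+c*d[1]])*1e3).round(1)
E
python3 - <<'E'
from h import *
g=lambda p,z:hol(back("scene",crop(*p,o=(345,205),f=16),z))
print("tip",g((372,212),.013),"gauge",g((316,250),.012),g((348,277),.012),g((380,303),.012),"screw",g((245,97),.015))
print("scale corners",[g(p,.012) for p in((190,280),(270,358),(652,245),(565,187))])
g=lambda p,z:hol(back("scene",crop(*p,o=(330,188),f=7),z))
print("start tip",g((325,210),.013),"s1",g((300,208),.013))
E
```

```text
tip [-50.1 -12. ] gauge [-54.3  -0.2] [-62.6  -0.1] [-70.6  -0.1] screw [-16.2 -12.1]
scale corners [array([-53.5,  19.9]), array([-76.4,  21.2]), array([-74.1, -42.8]), array([-54.9, -41.5])]
start tip [-57.6 -29.1] s1 [-52.9 -22.6]
```

The index's tip and axis both give y = -12.0 and the gauge line -0.1, so 11.9 mm remain. I'll do one full stroke and one of 18 mm, then measure again.

```bash
python3 -m handwheel '[{"translation":[0,0,0.6],"angular":[0,0,0],"hand":0},{"translation":[0,0,0.86],"angular":[0,0,0],"hand":0},{"translation":[0.08,-0.45,0.86],"angular":[0,0,0],"hand":0},{"translation":[0.15,-0.9,0.86],"angular":[0,0,0],"hand":0},{"translation":[0.23,-1.35,0.86],"angular":[0,0,0],"hand":0},{"translation":[0.31,-1.8,0.86],"angular":[0,0,0],"hand":0},{"translation":[0.37,-2.17,0.86],"angular":[0,0,0],"hand":0},{"translation":[0.37,-2.17,0],"angular":[0,0,0],"hand":0},{"translation":[0.18,-1.08,0],"angular":[0,0,0],"hand":0},{"translation":[0,0,0],"angular":[0,0,0],"hand":0}]'
python3 -m handwheel '[{"translation":[0,0,0.6],"angular":[0,0,0],"hand":0},{"translation":[0,0,0.86],"angular":[0,0,0],"hand":0},{"translation":[0.07,-0.4,0.86],"angular":[0,0,0],"hand":0},{"translation":[0.14,-0.8,0.86],"angular":[0,0,0],"hand":0},{"translation":[0.2,-1.2,0.86],"angular":[0,0,0],"hand":0},{"translation":[0.26,-1.5,0.86],"angular":[0,0,0],"hand":0},{"translation":[0.3,-1.77,0.86],"angular":[0,0,0],"hand":0},{"translation":[0.3,-1.77,0],"angular":[0,0,0],"hand":0},{"translation":[0.15,-0.9,0],"angular":[0,0,0],"hand":0},{"translation":[0,0,0],"angular":[0,0,0],"hand":0}]'
python3 - <<'E'
from h import *
im=np.mean([read_camera("scene").astype(float) for _ in range(6)],0); cv2.imwrite("pics/scene7.png",im.astype(np.uint8))
cv2.imwrite("pics/crop7.png",cv2.resize(im[198:230,330:380].astype(np.uint8),None,fx=16,fy=16,interpolation=cv2.INTER_CUBIC))
E
```

```text
t: 11.63
tcp_pos: [0.5536, -0.1839, 0.0696]
tcp_rot: [[1.0, 0.002, 0.001], [0.002, -1.0, 0.0], [0.001, -0.0, -1.0]]
ft_force: [0.7, 0.8, 0.2]
opening: -0.0001
finger_force: 0.0
t: 12.47
tcp_pos: [0.5534, -0.1841, 0.0693]
tcp_rot: [[1.0, 0.001, 0.0], [0.001, -1.0, 0.0], [0.0, -0.0, -1.0]]
ft_force: [0.4, 0.5, -1.3]
opening: -0.0001
finger_force: 0.0
```

View pics/crop7.png

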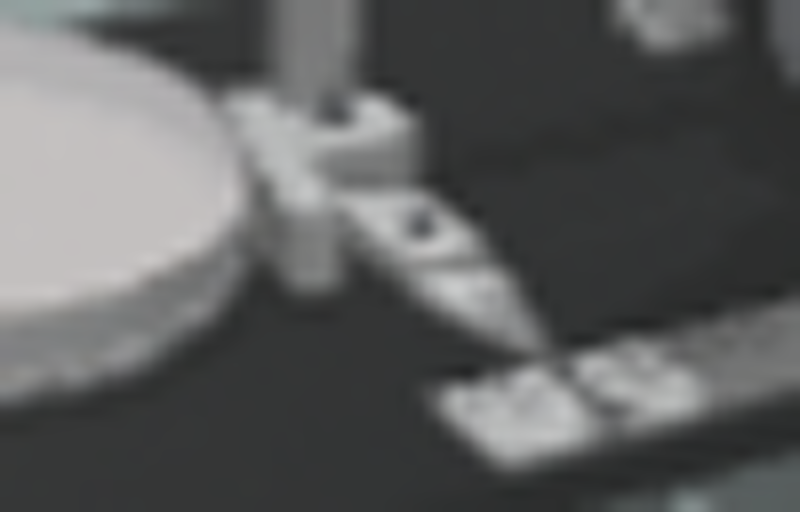

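The index tip (545,345) is now almost in line with the gauge line (556,362), and the pad is beside the dish. I'll work out the remainder.

```bash
python3 - <<'E'
from h import *
g=lambda p,z:hol(back("scene",crop(*p,o=(330,198),f=16),z))
print("tip",g((545,345),.013),"gauge",g((560,365),.012),g((615,412),.012),"screw",g((422,226),.015))
# index displacement by correlation
A=cv2.resize(cv2.imread("pics/scene6.png",0),None,fx=16,fy=16,interpolation=cv2.INTER_CUBIC);B=cv2.resize(cv2.imread("pics/scene7.png",0),None,fx=16,fy=16,interpolation=cv2.INTER_CUBIC)
T=A[(205*16+60):(205*16+190),(345*16+185):(345*16+340)]
m=cv2.matchTemplate(B[198*16:230*16,330*16:380*16],T,cv2.TM_CCOEFF_NORMED);_,v,_,l=cv2.minMaxLoc(m)
d=np.array(l)-np.array([185+240,60+112]);print(v,d)
print("screw by corr",g(np.array([485,209])+d,.015))
E
```

```text
tip [-51.   -0.4] gauge [-55.2  -0.2] [-69.6   0. ] screw [-16.5  -1.2]
0.9923070669174194 [-63  16]
screw by corr [-16.3  -1.4]
```

About 1 mm remains (track of the screw, the tip and the rolled length average roughly 0.9 mm). I'll add a 2.8 mm rim nudge, ending a little short of dish contact, then rise clear.

```bash
python3 -m handwheel '[{"translation":[0.18,-1.08,0.3],"angular":[0,0,0],"hand":0},{"translation":[0.18,-1.08,0.7],"angular":[0,0,0],"hand":0},{"translation":[0.18,-1.08,0.86],"angular":[0,0,0],"hand":0},{"translation":[0.18,-1.08,0.86],"angular":[0,0,0],"hand":0},{"translation":[0.21,-1.22,0.86],"angular":[0,0,0],"hand":0},{"translation":[0.23,-1.36,0.86],"angular":[0,0,0],"hand":0},{"translation":[0.23,-1.36,0.86],"angular":[0,0,0],"hand":0},{"translation":[0.23,-1.36,0],"angular":[0,0,0],"hand":0},{"translation":[0.23,-1.36,-3],"angular":[0,0,0],"hand":0},{"translation":[0.23,-1.36,-6],"angular":[0,0,0],"hand":0}]'
python3 -m handwheel '[{"translation":[-1,0,-3],"angular":[0,0,0],"hand":0},{"translation":[-3,-2,-6],"angular":[0,0,0],"hand":0},{"translation":[-5,-5,-8],"angular":[0,0,0],"hand":0},{"translation":[-7,-9,-8],"angular":[0,0,0],"hand":0},{"translation":[-9,-13,-8],"angular":[0,0,0],"hand":0},{"translation":[-11,-17,-8],"angular":[0,0,0],"hand":0},{"translation":[-13,-21,-8],"angular":[0,0,0],"hand":0},{"translation":[-15,-25,-8],"angular":[0,0,0],"hand":0},{"translation":[-17,-29,-8],"angular":[0,0,0],"hand":0},{"translation":[-18,-32,-8],"angular":[0,0,0],"hand":0}]'
python3 - <<'E'
from h import *
im,tp=[np.mean([read_camera(n).astype(float) for _ in range(6)],0).astype(np.uint8) for n in("scene","top")]; cv2.imwrite("pics/scene8.png",im);cv2.imwrite("pics/top8.png",tp)
g=lambda p,z:hol(back("scene",crop(*p,o=(330,198),f=16),z))
A=cv2.resize(cv2.imread("pics/scene6.png",0),None,fx=16,fy=16,interpolation=cv2.INTER_CUBIC);B=cv2.resize(im[...,:].mean(2).astype(np.uint8),None,fx=16,fy=16,interpolation=cv2.INTER_CUBIC)
T=A[(205*16+60):(205*16+190),(345*16+185):(345*16+340)]
_,v,_,l=cv2.minMaxLoc(cv2.matchTemplate(B[198*16:230*16,330*16:380*16],T,cv2.TM_CCOEFF_NORMED))
d=np.array(l)-np.array([425,172]);print(v,d,"screw",g(np.array([485,209])+d,.015))
o=np.zeros((600,800,3),np.uint8)
o[:320]=cv2.resize(im[208:228,345:395],None,fx=16,fy=16,interpolation=cv2.INTER_CUBIC)
o[320:]=cv2.resize(tp[178:234,290:450],None,fx=5,fy=5,interpolation=cv2.INTER_CUBIC)
cv2.imwrite("pics/crop8.png",o)
E
```

```text
t: 13.6
tcp_pos: [0.5544, -0.1694, 0.1288]
tcp_rot: [[1.0, 0.001, -0.004], [0.001, -1.0, 0.001], [-0.004, -0.001, -1.0]]
ft_force: [1.3, -0.1, 0.5]
opening: 0.0002
finger_force: 0.0
t: 14.43
tcp_pos: [0.3766, 0.1438, 0.2097]
tcp_rot: [[1.0, 0.001, 0.0], [0.001, -1.0, 0.001], [0.0, -0.001, -1.0]]
ft_force: [1.5, 1.0, 0.1]
opening: -0.0003
finger_force: 0.0
0.9975776672363281 [-64  16] screw [-16.2  -1.3]
```

View pics/crop8.png

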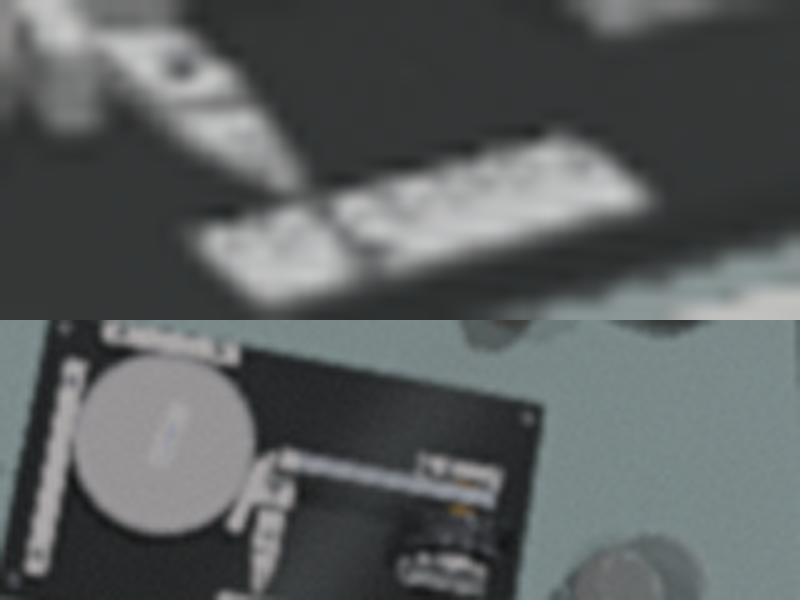

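The dish sits against the fence and by the left rail, with the pad just beside it, and the index tip (300,190) is roughly in line with the gauge line (316,205). Upsampled matching locks onto whole pixels, so I'll check the jaw's travel with ECC on the index patch.

```bash
python3 - <<'E'
from h import *
I={k:cv2.imread(f"pics/scene{k}.png",0) for k in(4,6,7,8)}
# px per mm along holder y at index
c,s=np.cos(q[2]),np.sin(q[2]); W=lambda x,y,z:[q[0]+c*x-s*y,q[1]+s*x+c*y,z]
J=(px("scene",W(-.03,0,.014))-px("scene",W(-.03,-.01,.014)))/10;print("px/mm",J)
t=I[6][208:218,355:367]
for k,i in((7,(-4,1)),(8,(-4,1)),(4,(6.8,-1.5))):
    M=np.float32([[1,0,355+i[0]],[0,1,208+i[1]]])
    cc,M=cv2.findTransformECC(t,I[k],M,cv2.MOTION_TRANSLATION,(3,200,1e-6),None,3)
    d=M[:,2]-[355,208];print(k,cc,d,"mm",d@J/(J@J))
P=np.array([px("scene",W(-.045,y,.013)) for y in(0,-.001)]);print(P)
# dish position from top
tp=cv2.imread("pics/top8.png");
a=cv2.resize(tp[178:234,290:450],None,fx=5,fy=5,interpolation=cv2.INTER_CUBIC)
h=cv2.HoughCircles(cv2.medianBlur(cv2.cvtColor(a,cv2.COLOR_BGR2GRAY),5),cv2.HOUGH_GRADIENT,1,200,param1=100,param2=20,minRadius=80,maxRadius=100);print(h[0][0])
print("dish",hol(back("top",crop(*h[0][0][:2],o=(290,178)),.026)),"screw/tip top", hol(back("top",crop(257,595-320,o=(290,178)),.013)))
E
```

```text
px/mm [-0.3731479   0.09492667]
7 0.9869866363551534 [-4.04296875  0.96318054] mm 10.792932301381779
8 0.9899485686757699 [-4.02056885  0.98721313] mm 10.751939889739443
4 0.970874688204095 [ 6.22375488 -1.84817505] mm -16.848667630523
[[362.01155096 217.95606464]
 [362.38960866 217.85802137]]
[162.5 121.5  90.5]
dish [16. 61.] screw/tip top [-49.5   0.1]
```

```bash
python3 - <<'E'
from h import *
c,s=np.cos(q[2]),np.sin(q[2]); W=lambda x,y,z:[q[0]+c*x-s*y,q[1]+s*x+c*y,z]
ys=np.arange(-15,15.01,.5)
for n in("scene","top"):
    im=cv2.imread(f"pics/{n}8.png",0).astype(np.float32)
    def prof(x,z):
        P=np.float32([px(n,W(x/1e3,y/1e3,z)) for y in ys]);return cv2.remap(im,P[:,:1].copy(),P[:,1:].copy(),cv2.INTER_CUBIC)[:,0]
    print(n)
    for x in range(-51,-22,3):
        p=prof(x,.013);b=np.percentile(p,10);w=np.clip(p-b-25,0,None)*(abs(ys)<9);print("idx",x,round(float((w*ys).sum()/max(w.sum(),1e-6)),2),int(p.max()))
    for x in range(-72,-55,3):
        p=prof(x,.012);m=(ys>-3)&(ys<3);w=np.clip(np.median(p)-p,0,None)*m;print("gauge",x,round(float((w*ys).sum()/max(w.sum(),1e-6)),2),p[20:41:2].astype(int))
E
```

```text
scene
idx -51 1.98 111
idx -48 1.43 144
idx -45 1.13 145
idx -42 1.37 147
idx -39 1.28 159
idx -36 1.38 169
idx -33 1.05 188
idx -30 0.79 188
idx -27 1.09 163
idx -24 0.2 137
gauge -72 0.63 [176 169 160 153 143 127 114 106 108 117 130]
gauge -69 0.2 [179 166 148 130 115 100  98 105 121 137 158]
gauge -66 0.59 [183 182 176 160 146 134 122 120 134 158 178]
gauge -63 0.81 [186 189 185 174 155 133 122 133 156 176 182]
gauge -60 0.97 [172 170 169 170 160 139 129 135 147 160 167]
gauge -57 0.36 [184 186 176 149 119 102 106 125 151 170 181]
top
idx -51 0.0 112
idx -48 0.45 98
idx -45 0.62 130
idx -42 0.42 143
idx -39 0.01 145
idx -36 -0.26 154
idx -33 -0.13 165
idx -30 -0.14 159
idx -27 -0.57 150
idx -24 0.09 155
gauge -72 -0.51 [88 79 72 68 67 71 78 84 88 92 97]
gauge -69 -0.35 [119 106  91  81  78  84  96 110 123 133 142]
gauge -66 -0.5 [137 124 110 102 103 111 122 135 145 151 155]
gauge -63 -0.77 [148 137 127 121 123 130 139 146 152 154 154]
gauge -60 -0.77 [146 139 129 122 123 129 135 140 143 146 146]
gauge -57 -0.35 [137 132 125 118 116 119 125 131 135 140 143]
```

Both cameras put the index about 0 to 1 mm past the line. The nudge also produced no motion, so the jaw has probably just met the dish at about +1 mm. I'll roll it back slightly (3 mm of rim commanded) to restore the play.

```bash
python3 -m handwheel '[{"translation":[2,3.5,0],"angular":[0,0,0],"hand":0},{"translation":[4,7,0],"angular":[0,0,0],"hand":0},{"translation":[6,10.5,0],"angular":[0,0,0],"hand":0},{"translation":[8,14,0],"angular":[0,0,0],"hand":0},{"translation":[10,17.5,0],"angular":[0,0,0],"hand":0},{"translation":[12,21,0],"angular":[0,0,0],"hand":0},{"translation":[14,24.5,0],"angular":[0,0,0],"hand":0},{"translation":[16,28,2],"angular":[0,0,0],"hand":0},{"translation":[17.5,31,5],"angular":[0,0,0],"hand":0},{"translation":[18,32,8],"angular":[0,0,0],"hand":0}]'
python3 -m handwheel '[{"translation":[0,0,2],"angular":[0,0,0],"hand":0},{"translation":[0,0,4],"angular":[0,0,0],"hand":0},{"translation":[0,0,5.8],"angular":[0,0,0],"hand":0},{"translation":[0,0,6.5],"angular":[0,0,0],"hand":0},{"translation":[0,0,6.7],"angular":[0,0,0],"hand":0},{"translation":[0,0,6.86],"angular":[0,0,0],"hand":0},{"translation":[0,0,6.86],"angular":[0,0,0],"hand":0},{"translation":[-0.03,0.15,6.86],"angular":[0,0,0],"hand":0},{"translation":[-0.05,0.3,6.86],"angular":[0,0,0],"hand":0},{"translation":[-0.05,0.3,6.86],"angular":[0,0,0],"hand":0}]'
python3 -m handwheel '[{"translation":[0,0,-1],"angular":[0,0,0],"hand":0},{"translation":[0,0,-4],"angular":[0,0,0],"hand":0},{"translation":[0,0,-7],"angular":[0,0,0],"hand":0},{"translation":[-1,-3,-10],"angular":[0,0,0],"hand":0},{"translation":[-3,-6.5,-12],"angular":[0,0,0],"hand":0},{"translation":[-5,-10,-14],"angular":[0,0,0],"hand":0},{"translation":[-7,-13.5,-14],"angular":[0,0,0],"hand":0},{"translation":[-9,-17,-14],"angular":[0,0,0],"hand":0},{"translation":[-11,-20.5,-14],"angular":[0,0,0],"hand":0},{"translation":[-13,-24,-14],"angular":[0,0,0],"hand":0}]'
cat > m.py <<'E'
from h import *
import sys;k=sys.argv[1]
im,tp=[np.mean([read_camera(n).astype(float) for _ in range(6)],0).astype(np.uint8) for n in("scene","top")]; cv2.imwrite(f"pics/scene{k}.png",im);cv2.imwrite(f"pics/top{k}.png",tp)
c,s=np.cos(q[2]),np.sin(q[2]); W=lambda x,y,z:[q[0]+c*x-s*y,q[1]+s*x+c*y,z]
def ecc(n,b,x0,i):
    J=(px(n,W(-.03,0,.014))-px(n,W(-.03,-.01,.014)))/10
    A=cv2.imread(f"pics/{n}8.png",0);B=cv2.imread(f"pics/{n}{k}.png",0);t=A[b[0]:b[1],b[2]:b[3]]
    cc,M=cv2.findTransformECC(t,B,np.float32([[1,0,b[2]],[0,1,b[0]]]),cv2.MOTION_TRANSLATION,(3,300,1e-7),None,3)
    d=M[:,2]-[b[2],b[0]];print(n,round(cc,4),d,"moved mm",d@J/(J@J))
ecc("scene",(208,220,350,364),0,0); u=px("top",W(-.033,0,.014)).astype(int); ecc("top",(u[1]-5,u[1]+6,u[0]-6,u[0]+7),0,0)
u=px("scene",W(-.065,0,.012)).astype(int); ecc("scene",(u[1]-4,u[1]+5,u[0]-6,u[0]+7),0,0) # fixed scale: check
E
python3 m.py 9
```

```text
t: 15.87
tcp_pos: [0.5609, -0.1819, 0.1295]
tcp_rot: [[1.0, -0.002, 0.004], [-0.002, -1.0, -0.002], [0.004, 0.002, -1.0]]
ft_force: [0.9, 0.4, -0.4]
opening: 0.0002
finger_force: 0.0
t: 16.7
tcp_pos: [0.5577, -0.1811, 0.062]
tcp_rot: [[1.0, 0.0, -0.0], [0.0, -1.0, -0.0], [-0.0, 0.0, -1.0]]
ft_force: [-4.7, 1.8, 5.8]
opening: 0.0
finger_force: 2.7
t: 17.53
tcp_pos: [0.4283, 0.0585, 0.2022]
tcp_rot: [[1.0, -0.0, 0.003], [-0.0, -1.0, 0.001], [0.003, -0.001, -1.0]]
ft_force: [1.6, 0.2, -0.0]
opening: -0.0002
finger_force: 0.0
scene 0.9918 [0.44720459 0.0864563 ] moved mm -1.0702596172411047
top 0.9928 [ 0.39785767 -0.18991089] moved mm -0.893421351107793
scene 0.9661 [ 0.22988892 -0.13815308] moved mm -0.6670940504000271
```

The index moved back 0.8 to 1.0 mm, the full rolled amount. That confirms the earlier stall was contact with the dish at about +1 mm, so the index should now be at the line with play restored. The arm is clear, so I'll hand in.

```bash
python3 -c "
from bench import *
print(read_state()['t'],finish_job())"
```

```text
the job is handed in; nothing more can be done
18.1333 None
```

I pushed the dish back to the fence, rolled the jaw by the wheel to about the gauge line (inferred partly from meeting the dish, not measured directly at the end), and handed the job in at 18.1 s with the arm clear; no verdict came back, and I viewed 11 pictures instead of the 10 allowed.

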